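# Empty the bench hopper into the tray

### The job

Slide the empty metal tray along the table under the chute of the bench hopper until it is up against the hopper's stop bar, square and centred under the chute. Then draw the hopper's slide gate out all the way to its end stop, so that the two pieces of wood drop into the tray, and push the gate fully shut again. Leave the filled tray where it is under the chute and do not disturb the tape measure, the sanding block or the bit case.

Things in the scene. Friction and masses are not known exactly. Their poses are not given: they have to be found in the camera images.
- hopper: Fixed bench hopper: steel chute on a grey frame. Origin on the table under the chute's middle; x points to its back, y to the side where the gate comes out. Two columns behind the chute (x 121 to 151 mm, |y| < 53 mm) on a foot 12 mm thick (x 115 to 175 mm, y -65 to +101 mm). The space under the gate guides is open at the -x and -y sides; the tray goes in from -y.
- chute_top (a point): Middle of the chute, 210 mm above the table. Upright shaft, outside 120 mm (hopper x) by 93 mm (y), inside 112 by 85 mm, from 99 mm height up to here; window slot in the -x wall; above it a mouth flared on the x sides only, to x = +-85 mm, top 255 mm. Gate guides on both x sides: x = +-57 to 69 mm, y -50 to +65 mm, 86 to 102 mm high.
- stop_bar (a point): Top edge, at hopper x = 0, y = +85 mm, of the stop bar's face that the tray comes up against. The bar is grey, 30 mm high, 16 mm thick, lies on the table along hopper x from -60 to 120 mm.
- gate_plate (a joint): How far the slide gate is drawn out along hopper +y (m): 0 shut, 0.092 at its end stop. Level steel plate 4 mm thick, its top 96 mm above the table; outside the chute it goes on as a tongue 80 mm wide that ends in an upturned lip. It starts up to 10 mm open, slides with 2 to 4 N of friction and stays where it is left.
- gate_lip (a point): Middle of the top edge of the gate's upturned lip, 132 mm above the table, at hopper x = 0, y = 127.5 mm when shut. The lip: upright plate, 80 mm along hopper x, 5 mm thick along y, 36 mm high above the tongue. With the gate shut 60 mm lie free between the gate guides' ends and the lip (78 mm to the chute's wall), so fingers can reach down behind it.
- tray: Loose open aluminium tray, 180 (x) x 200 (y) x 45 mm high, walls 4 mm, rim bead 6 mm, about 0.45 kg. Origin under its middle, on the table, starts on the hopper's -y side. In place, origin at hopper x = 0, y = -15 mm, 25 mm from the hopper's foot. It slides across a 37 mm slot between two table tops (y = -41 to -4 mm in the world), which it bridges.
- block: Loose beech block, 70 x 100 x 32 mm (its x, y, z), about 0.13 kg, lying in the chute on the gate, its length along hopper x. Origin at the middle of its underside.
- offcut: Loose thin plywood offcut, 50 x 85 x 9 mm (its x, y, z), about 0.06 kg, lying on the block in the chute. Origin at the middle of its underside.
- tape: Bystander: tape measure, 37 x 73 x 62 mm, standing on the table. Origin under its middle.
- sander: Bystander: brown sanding block, 64 x 100 x 27 mm. Origin under its middle.
- bits: Bystander: black bit case, 38 x 85 x 14 mm. Origin under its middle.
There are look-alikes about, which are no part of the job. What is shaped like the block but yellow is not meant.

How it is judged:
By the outcome, as a careful person would: the job done as asked, in the order asked, and still so for the second after the job is handed in, with the robot touching nothing.
It also fails if it takes over 70 s, if anything falls off the work surface, if the arm or the gripper's body presses on something with over 40 N, if the wrist force passes 120 N, or if a joint passes its speed limit or range.

### The arm

A 6-joint arm with a two-finger parallel gripper is mounted at the origin on a cart in front of the work surface, level with it; the furniture and walls round the work are solid. World frame = base frame: x ahead of the robot, y to its left, z up, the work surface at z = 0. Lengths are in m, angles in rad, forces in N, time in s.
With the tool pointing down it reaches from about 0.35 to 0.975 m from the base axis. Payload 4.9 kg.
Tool frame: the origin (TCP) lies at the very end of the fingers, on their centre line; the grasp point (between the pads) lies 19 mm behind it; z points along the fingers, y is the line along which they close (so a half turn about z gives the same grasp; the last joint's range is limited). The gripper opens to 85 mm and grips with 20 to 120 N. Pads are 22 mm wide; open, the fingers measure 114 mm over their backs; the gripper's body (76 mm by 85 mm) begins 54 mm behind the grasp point. The pads swing forward as they close: fully open they stand 13 mm farther back than shut.
Start: joints at [-1.432, 0.053, 1.613, -0, 1.476, -0.119], TCP at [0.159, -0.604, 0.231] pointing down, gripper open.
Joint ranges: [-3.01, 3.01], [-1.01, 2.22], [0.06, 2.58], [-1.02, 4.17], [0.09, 2.62], [-3.14, 3.14]. Speed limits (rad/s): [2.57, 2.57, 3.14, 3.14, 3.14, 3.14].

### API

Orientations are given as a rotation vector (axis times angle).
In Python, from station import get_obs, get_image, finish_job gives the robot as it stands. The module is installed in compiled form; this text tells all that it offers.
- The arm moves only by the tool carry_out, never from a script. Its argument "rows" is a list of rows, each a list of 7 numbers: the turn, a rotation vector about the tool's x, y, z as a fraction of full scale, then the shift along the tool's x, y, z as a fraction of full scale, then the closure, from -1 (fully open) to 1 (shut). A call has 1 to 5 rows; each row is the pose to reach, as a shift and turn from the pose commanded when the call began, along the tool's axes at that moment, turning the shorter way round; what a row does not reach only later rows make up. Full scale, the value 1, is 300 mm for a shift and pi rad for a turn. A row lasts 1/10 s, in which the tool goes at most 50 mm and 8.59 degrees, less where a joint would pass 70% of its speed; a pose out of reach is approached as far as the arm can. A call with a number of a shift or a turn outside -1 to 1 is refused whole. A call with a gripper value outside its range is refused whole. The fingers move at their own pace and stop on an object; "force" is the grip in N (left out, the last holds). Time passes only in rows, so rows that repeat a pose let the fingers close. It gives the time, the measured TCP pose, the force, the opening and the grip force at its end, in the units of the state.
- get_obs(): the state, without advancing time (a new reading comes with each control period).
- get_image(name): name is "scene" or "top"; returns a dict with "img" (480x640x3 uint8, blue, green, red), "mtx" (3x3 intrinsics, pixels), "D" ([k1, k2, p1, p2, k3] as OpenCV has them; the pictures are not rectified), "R" (3x3) and "t" (3): a world point X has camera coordinates R X + t. Camera axes: x right, y down, z forward; pixel columns grow to the right and rows downward; lengths in m; the calibration is good to about 2 mm. A picture is of the moment at which its call begins. There is no depth.
- finish_job(): hands the job in; it is judged then, once.
The state is a dict: "t": time; "q": joint angles; "dq": joint speeds; "effort": joint torques, N m; "tool_pos": TCP position; "tool_rot": TCP orientation; "contact_force": force on the tool from outside, world axes, zero at the start; "wrist_torque": the same for the moment, N m; "opening": finger opening in m; "grip_force": force on a finger pad.
Only numpy, scipy, OpenCV 4.12 (cv2) and the standard library are available. Lean on these libraries where they do the work, as an engineer would, in place of code of your own. Each camera call takes 0.05 s, during which the arm holds its last target. There are 200 camera calls.

## Working session

There is one attempt and no reset: what is moved stays moved. The work goes in short steps, Python scripts to look and compute and a tool call to move; the robot and the scene stay as the last step left them, time stands still between calls to the robot, and variables do not carry over. Pictures are saved under pics/ and viewed, at most 10 in all, crops included, and the job is handed in when it is done.

Besides the shell and the picture viewer there is one more tool, called after "Emit:" by a JSON object that holds its "op" and its "data". carry_out: Moves the arm, as the interface text tells. Shift numbers are shares of 300 mm and turn numbers shares of pi rad, none past 1 either way. Its arguments: {"type":"object","properties":{"rows":{"type":"array"},"force":{"type":"number"}},"required":["rows"]}

```bash
mkdir -p pics; cat > h.py <<'E'
import numpy as np, cv2
from station import get_obs, get_image
def snap(n,f):
    d=get_image(n); cv2.imwrite('pics/'+f,d['img']); np.savez('pics/'+f[:-4]+'.npz',**{k:np.array(v) for k,v in d.items()}); return d
def load(f): return dict(np.load('pics/'+f+'.npz'))
def ray(d,uv):
    p=cv2.undistortPoints(np.array(uv,float).reshape(-1,1,2),d['mtx'],d['D']).reshape(-1,2)
    R=d['R']; return -R.T@d['t'], np.c_[p,np.ones(len(p))]@R
def plane(d,uv,z):
    c,r=ray(d,uv); return c+r*((z-c[2])/r[:,2])[:,None]
def tri(d1,a,d2,b):
    out=[]
    c1,r1=ray(d1,a);c2,r2=ray(d2,b)
    for u,v in zip(r1,r2):
        s=np.linalg.lstsq(np.c_[u,-v],c2-c1,rcond=None)[0]
        p,q=c1+s[0]*u,c2+s[1]*v; out.append(np.r_[(p+q)/2,np.linalg.norm(p-q)])
    return np.array(out)
def proj(d,X):
    return cv2.projectPoints(np.array(X,float).reshape(-1,3),cv2.Rodrigues(d['R'])[0],d['t'],d['mtx'],d['D'])[0].reshape(-1,2)
E
python3 - <<'E'
from h import *
for n in('scene','top'):
    d=snap(n,n+'0.png'); print(n,-d['R'].T@d['t'],d['R'][2])
o=get_obs();print({k:np.round(v,3) for k,v in o.items()})
E
```

```text
scene [-0.59503055  0.80593613  1.27365029] [ 0.64768609 -0.45493406 -0.61117733]
top [ 0.53453198 -0.02804309  1.41896212] [ 0.03164909  0.00529609 -0.99948501]
{'t': np.float64(0.1), 'q': array([-1.432,  0.053,  1.614,  0.   ,  1.476, -0.119]), 'dq': array([ 0.001, -0.   , -0.002,  0.002,  0.002,  0.001]), 'effort': array([ 3.0000e-03, -3.9491e+01, -3.7136e+01,  0.0000e+00,  4.0000e-03,
       -0.0000e+00]), 'tool_pos': array([ 0.159, -0.604,  0.23 ]), 'tool_rot': array([-3.114, -0.404, -0.   ]), 'contact_force': array([ 0.256, -0.183, -0.838]), 'wrist_torque': array([-0.066, -0.032,  0.006]), 'grip_force': np.float64(0.0), 'opening': np.float64(0.086)}
```

View pics/scene0.png

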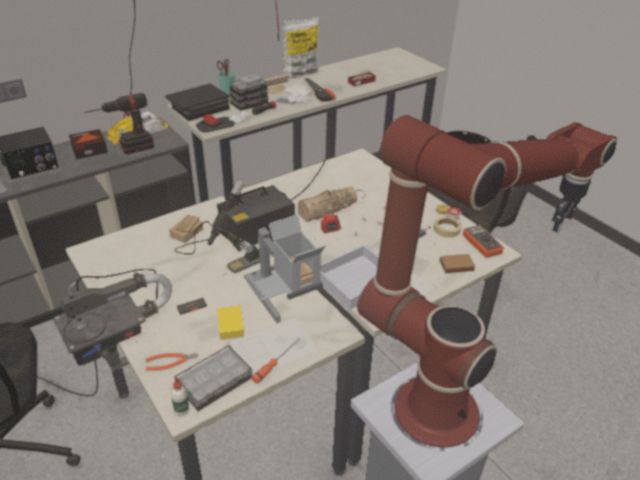

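View pics/top0.png

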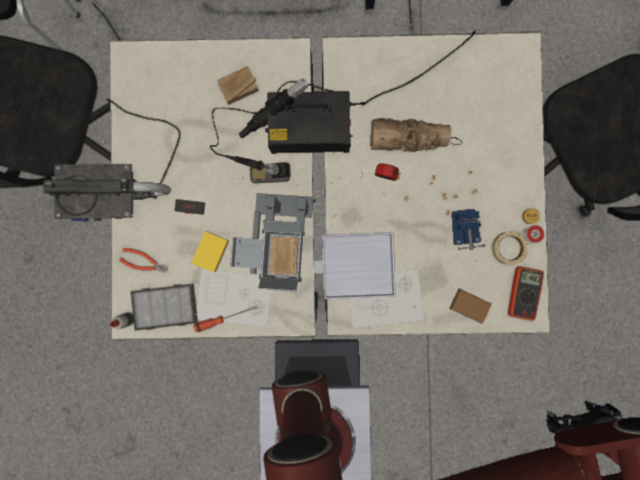

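The top view shows the chute mouth at about (284,255), the gate tongue and lip at about (240,252), the tray at (358,265), the tape (red) at (387,171), the bit case at (190,207) and the sander at (470,305). I'll zoom in on both views.

```bash
python3 - <<'E'
from h import *
a=cv2.imread('pics/top0.png')[180:310,220:410]; cv2.imwrite('pics/ct.png',cv2.resize(a,None,fx=4.2,fy=4.2,interpolation=2))
a=cv2.imread('pics/scene0.png')[210:325,220:410]; cv2.imwrite('pics/cs.png',cv2.resize(a,None,fx=4.2,fy=4.2,interpolation=2))
E
```

```text
(no output)
```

View pics/ct.png

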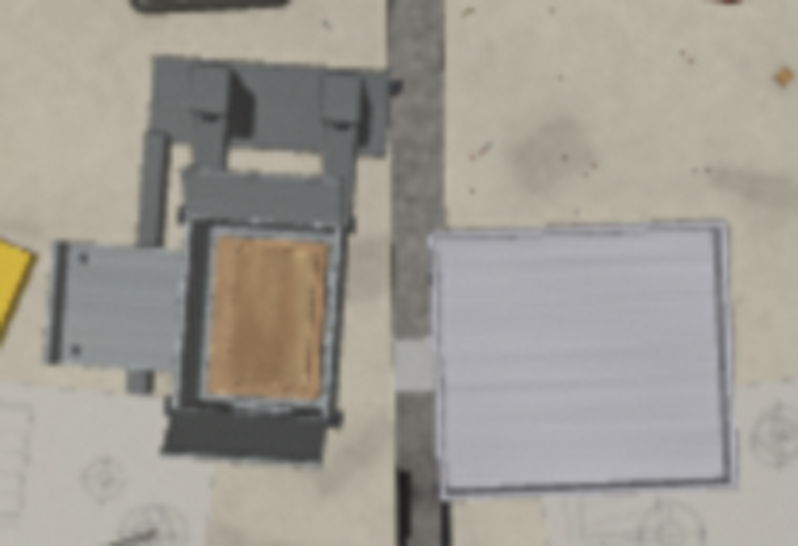

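View pics/cs.png

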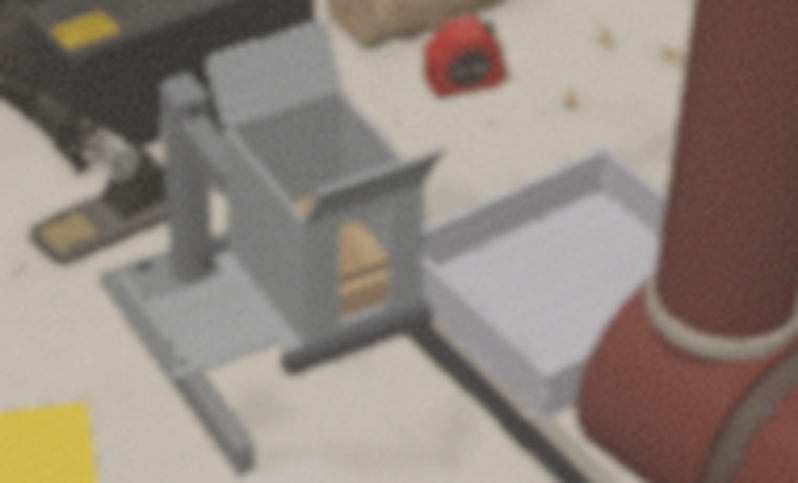

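The crops show the lip top edge from (60,242) to (50,362) in the top crop, and at (105,275) to (180,375) in the scene crop. The tray rim corners in the top crop are (432,235), (727,223), (735,485) and (443,497). The foot corners are at (155,57), (392,70) and (385,157), and the stop bar ends at (152,392).

```bash
cat >> h.py <<'E'
def ct(p): return np.array(p,float)/4.2+[220,180]-0.38
def cs(p): return np.array(p,float)/4.2+[220,210]-0.38
E
python3 - <<'E'
from h import *
np.set_printoptions(precision=4,suppress=True)
T=load('top0');S=load('scene0')
print('tray rim',plane(T,ct([(430,233),(729,221),(737,485),(443,498)]),.045))
print('tri tray',tri(T,ct([(430,233),(729,221),(443,498)]),S,cs([(420,260),(605,152),(548,382)])))
print('foot',plane(T,ct([(153,56),(394,69),(386,157),(150,145)]),.012))
print('foot tri',tri(T,ct([(153,56)]),S,cs([(0,0)])))
print('lip top',plane(T,ct([(58,242),(48,362)]),.132),'tri',tri(T,ct([(58,242),(48,362)]),S,cs([(105,275),(180,375)])))
print('bar face',plane(T,ct([(165,180),(152,392),(128,390)]),.03))
print('mouth corners',plane(T,ct([(187,170),(342,178),(322,462),(163,453)]),.255))
print('tri',tri(T,ct([(342,178),(187,170),(322,462),(163,453)]),S,cs([(327,22),(208,57),(440,152),(312,215)])))
# bystanders
h=cv2.cvtColor(T['img'],cv2.COLOR_BGR2HSV)
o=get_obs();print(o['tool_pos'])
E
```

```text
tray rim [[ 0.5906 -0.031   0.045 ]
 [ 0.5953 -0.2322  0.045 ]
 [ 0.4183 -0.2336  0.045 ]
 [ 0.4127 -0.0367  0.045 ]]
tri tray [[ 0.5874 -0.0367  0.02    0.014 ]
 [ 0.5971 -0.2323  0.0322  0.0043]
 [ 0.4125 -0.0356  0.0322  0.0029]]
foot [[ 0.7176  0.1583  0.012 ]
 [ 0.7058 -0.0081  0.012 ]
 [ 0.645  -0.0016  0.012 ]
 [ 0.656   0.1612  0.012 ]]
foot tri [[0.7121 0.1685 0.2568 0.0986]]
lip top [[0.5853 0.2038 0.132 ]
 [0.5099 0.211  0.132 ]] tri [[0.5896 0.2114 0.121  0.0133]
 [0.5067 0.2142 0.0957 0.0086]]
bar face [[0.6304 0.1489 0.03  ]
 [0.4864 0.1595 0.03  ]
 [0.488  0.1758 0.03  ]]
mouth corners [[0.6204 0.1076 0.255 ]
 [0.6143 0.0191 0.255 ]
 [0.4529 0.033  0.255 ]
 [0.4595 0.1233 0.255 ]]
tri [[0.6151 0.0198 0.2456 0.0007]
 [0.6222 0.1102 0.247  0.0041]
 [0.4532 0.0351 0.2437 0.0038]
 [0.4596 0.1293 0.2285 0.0063]]
[ 0.1593 -0.6038  0.2302]
```

```bash
cat > go.py <<'E'
import sys; from h import *
from scipy.spatial.transform import Rotation as Ro
# usage: go.py x y z yawdeg(tool x) -> row numbers from present pose, tool down
x,y,z,a=map(float,sys.argv[1:5]); o=get_obs()
R0=Ro.from_rotvec(o['tool_rot']); R1=Ro.from_euler('z',a,degrees=True)*Ro.from_euler('x',np.pi)
print(np.round(np.r_[(R0.inv()*R1).as_rotvec()/np.pi, R0.inv().apply(np.array([x,y,z])-o['tool_pos'])/.3],4))
E
python3 go.py .466 -.23 .2 1.4
```

```text
[-6.0000e-04 -0.0000e+00  7.4300e-02  1.3063e+00 -9.4390e-01  1.0270e-01]
```

Emit:
{"op": "carry_out", "data": {"rows": [[0,0,0.074,0.65,-0.472,0.05,-1],[0,0,0.074,0.65,-0.472,0.05,-1],[0,0,0.074,0.65,-0.472,0.05,-1],[0,0,0.074,0.65,-0.472,0.05,-1],[0,0,0.074,0.65,-0.472,0.05,-1]], "force": 40}}

```text
t: 0.6
tool_pos: [0.3128, -0.4153, 0.2155]
tool_rot: [-3.14, -0.04, 0.0]
contact_force: [-0.2, 0.0, 0.4]
opening: 0.0854
grip_force: 0.0
```

```bash
python3 go.py .466 -.23 .15 1.4
```

```text
[-3.000e-04  0.000e+00  4.000e-04  5.265e-01 -6.042e-01  2.190e-01]
```

Emit:
{"op": "carry_out", "data": {"rows": [[0,0,0,0.526,-0.604,0.22,-1],[0,0,0,0.526,-0.604,0.22,-1],[0,0,0,0.526,-0.604,0.22,-1],[0,0,0,0.526,-0.604,0.22,-1],[0,0,0,0.526,-0.604,0.22,-1]]}}

```text
t: 1.1
tool_pos: [0.4656, -0.2306, 0.1495]
tool_rot: [-3.141, -0.04, 0.0]
contact_force: [0.6, -0.4, -0.3]
opening: 0.0853
grip_force: 0.0
```

```bash
python3 go.py .466 -.23 .018 1.4
```

```text
[-0.000e+00  0.000e+00  3.000e-04  1.300e-03 -2.000e-03  4.383e-01]
```

Emit:
{"op": "carry_out", "data": {"rows": [[0,0,0,0,0,0.15,-1],[0,0,0,0,0,0.3,-1],[0,0,0,0,0,0.38,-1],[0,0,0,0,0,0.44,-1],[0,0,0,0,0,0.44,-1]]}}

```text
t: 1.6
tool_pos: [0.4623, -0.2306, 0.0146]
tool_rot: [-3.137, -0.04, 0.01]
contact_force: [-0.1, 0.9, 0.2]
opening: 0.0855
grip_force: 0.0
```

Emit:
{"op": "carry_out", "data": {"rows": [[0,0,0,0,0,0,1],[0,0,0,0,0,0,1],[0,0,0,0,0,0,1],[0,0,0,0,0,0,1],[0,0,0,0,0,0,1]]}}

```text
t: 2.1
tool_pos: [0.4653, -0.2328, 0.019]
tool_rot: [3.141, 0.04, 0.002]
contact_force: [-0.0, -0.3, 1.0]
opening: 0.0123
grip_force: 0.0
```

Emit:
{"op": "carry_out", "data": {"rows": [[0,0,0,0,0,0,1],[0,0,0,0,0,0,1],[0,0,0,0,0,0,1]]}}

```text
t: 2.4
tool_pos: [0.4653, -0.2326, 0.0189]
tool_rot: [3.141, 0.04, 0.001]
contact_force: [-0.8, 2.3, 5.1]
opening: 0.0032
grip_force: 41.8
```

```bash
python3 - <<'E'
from h import *
d=snap('top','top1.png')
a=d['img'][180:310,220:410]; cv2.imwrite('pics/ct1.png',cv2.resize(a,None,fx=4.2,fy=4.2,interpolation=2))
E
```

```text
(no output)
```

View pics/ct1.png

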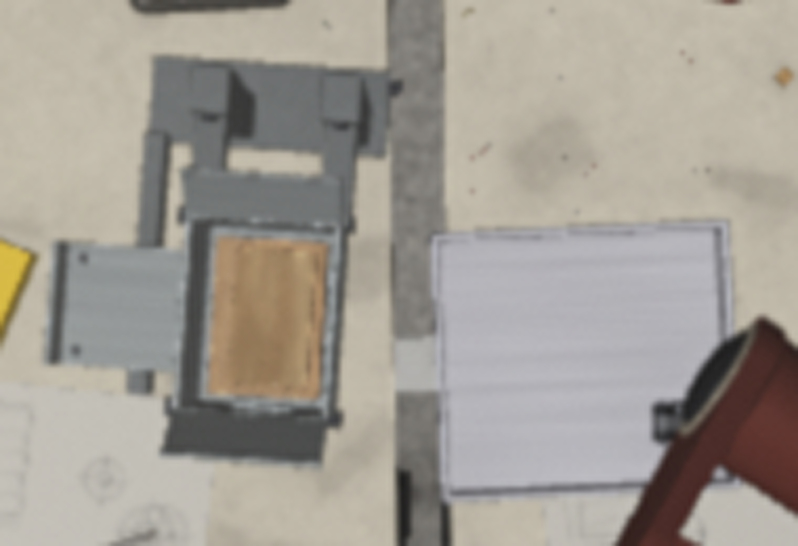

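The wall is gripped: the opening is 3 mm, the force is 42 N, and the tray has barely moved. The fingers are at (665,420) in the crop. Next I drag it to 40 mm short of its place while turning it.

```bash
python3 go.py .4825 -.078 .019 -4.7
```

```text
[ 0.000e+00 -1.000e-04  3.430e-02  7.060e-02 -5.137e-01 -3.000e-04]
```

Emit:
{"op": "carry_out", "data": {"rows": [[0,0,0.004,0.008,-0.05,0,1],[0,0,0.008,0.016,-0.1,0,1],[0,0,0.012,0.024,-0.16,0,1],[0,0,0.016,0.032,-0.22,0,1],[0,0,0.02,0.038,-0.27,0,1]]}}

```text
t: 2.95
tool_pos: [0.4749, -0.152, 0.019]
tool_rot: [3.138, -0.06, 0.002]
contact_force: [-0.8, -3.9, 3.2]
opening: 0.0034
grip_force: 41.3
```

Emit:
{"op": "carry_out", "data": {"rows": [[0,0,0.004,0.009,-0.06,0,1],[0,0,0.008,0.017,-0.12,0,1],[0,0,0.012,0.025,-0.18,0,1],[0,0,0.014,0.033,-0.22,0,1],[0,0,0.014,0.038,-0.244,0,1]]}}

```text
t: 3.45
tool_pos: [0.4891, -0.0791, 0.0189]
tool_rot: [3.137, -0.127, 0.002]
contact_force: [-0.5, -5.4, 3.3]
opening: 0.0035
grip_force: 41.5
```

Emit:
{"op": "carry_out", "data": {"rows": [[0,0,0,0,0,0,1],[0,0,0,0,0,0,1]]}}

```text
t: 3.65
tool_pos: [0.4893, -0.0782, 0.0189]
tool_rot: [-3.137, 0.129, -0.003]
contact_force: [0.8, 2.6, 5.7]
opening: 0.003
grip_force: 41.7
```

```bash
python3 go.py .4825 -.078 .019 -4.7; python3 - <<'E'
from h import *
d=snap('top','top2.png');s=snap('scene','scene2.png')
a=d['img'][180:310,220:410]; a=cv2.resize(a,None,fx=4.2,fy=4.2,interpolation=2)
b=s['img'][210:325,220:410]; b=cv2.resize(b,None,fx=2.1,fy=2.1,interpolation=2)
o=np.zeros((600,800,3),np.uint8);o[:546,:798]=a
o[0:240,400:799]=b[:240,:399] if b.shape[0]>=240 else 0
cv2.imwrite('pics/ct2.png',a);print(b.shape)
E
```

```text
[-0.0005 -0.0005  0.     -0.0226  0.0012 -0.0003]
(242, 399, 3)
```

View pics/ct2.png

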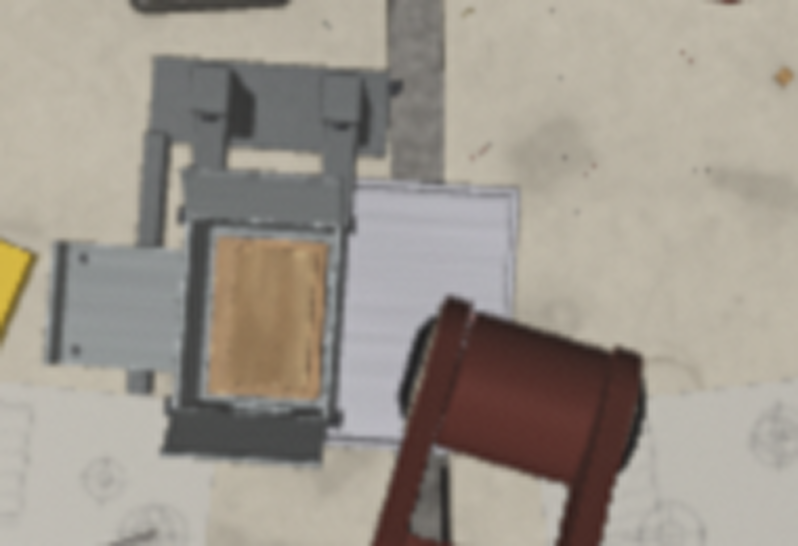

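The tray is now partly under the chute. In the crop its far edge runs (355,181)–(519,187), its near edge (325,437)–(395,442), and its back corner is (519,187). The wrist's left side is at column 403, with the chute edge at 345. I'll work out how square and centred the tray is.

```bash
python3 - <<'E'
from h import *
np.set_printoptions(precision=4,suppress=True)
D=load('top2');g=cv2.cvtColor(cv2.GaussianBlur(D['img'],(0,0),.7),cv2.COLOR_BGR2GRAY).astype(float)
def edge(p,q,z,n=9,w=3):  # strongest gradient across segment p-q (crop px) -> world line fit
    p,q=ct(p),ct(q);t=(q-p)/np.linalg.norm(q-p);nn=np.array([-t[1],t[0]]);out=[]
    for s in np.linspace(.05,.95,n):
        c=p+s*(q-p);k=np.arange(-w,w+.01,.1);xy=(c+k[:,None]*nn).astype(np.float32)
        v=cv2.remap(g.astype(np.float32),xy[:,0][None],xy[:,1][None],1)[0];G=np.abs(np.gradient(cv2.GaussianBlur(v[None],(0,0),4)[0]))
        out.append(c+k[np.argmax(G)]*nn)
    X=plane(D,out,z)[:,:2]; m=np.median(X,0);vx,vy,x,y=cv2.fitLine(X.astype(np.float32),cv2.DIST_HUBER,0,.001,.001).ravel()
    print(np.degrees(np.arctan2(vy,vx)),(x,y))
print('tray far/near/-y');edge((360,181),(515,187),.045);edge((335,438),(390,442),.045,6);edge((519,192),(514,300),.045)
print('foot back,right');edge((165,57),(380,69),.012);edge((392,75),(386,150),.012,w=2)
print('bar right face');edge((166,160),(160,235),.03,w=2);
print('mouth right, lip');edge((344,240),(334,400),.21,w=2);edge((58,245),(48,358),.132,w=2)
print('tongue sides');edge((80,243),(175,249),.096,w=2);edge((70,363),(170,368),.096,w=2)
E
```

```text
tray far/near/-y
-87.53456 (np.float32(0.6227024), np.float32(-0.03658992))
81.773125 (np.float32(0.45635185), np.float32(0.016256377))
-4.750715 (np.float32(0.5807358), np.float32(-0.091357194))
foot back,right
85.31683 (np.float32(0.71215415), np.float32(0.07571375))
-3.6602662 (np.float32(0.67569757), np.float32(-0.0043283384))
bar right face
-4.9350233 (np.float32(0.618222), np.float32(0.14755194))
mouth right, lip
-4.7362905 (np.float32(0.53310114), np.float32(0.021522595))
-4.738773 (np.float32(0.5479954), np.float32(0.20839763))
tongue sides
82.52767 (np.float32(0.5838598), np.float32(0.16527602))
83.63974 (np.float32(0.5044675), np.float32(0.17119968))
```

```bash
python3 - <<'E'
from h import *
np.set_printoptions(precision=4,suppress=True)
D=load('top2');ex=np.array([.9966,-.0819]);O=np.array([.5362,.071])
P=plane(D,ct([(355,181),(440,184),(519,187),(327,437),(370,440),(398,442)]),.045)[:,:2]-O
print(np.c_[P@ex,P@[.0819,.9966]])
g=cv2.cvtColor(D['img'],cv2.COLOR_BGR2GRAY)
for c in(310,315,320,330,335,340): print('far',c,g[219:229,c])
for c in(299,302,306,309,312): print('near',c,g[278:291,c])
E
```

```text
[[ 0.0943 -0.0445]
 [ 0.096  -0.1018]
 [ 0.0974 -0.155 ]
 [-0.0786 -0.0372]
 [-0.0787 -0.0661]
 [-0.0788 -0.0849]]
far 310 [177 178 172 154 159 139 161 174 176 178]
far 315 [119 120 114 121 148 148 151 168 177 178]
far 320 [118 121 122 121 126 152 135 161 177 179]
far 330 [182 181 182 177 155 154 147 154 171 179]
far 335 [181 181 182 182 175 159 160 141 164 178]
far 340 [173 174 174 176 170 151 156 139 161 171]
near 299 [ 70  63  62  95 154 151 132 160 158 164 167 166 165]
near 302 [173 172 175 180 180 155 122 151 145 151 160 162 164]
near 306 [182 184 184 185 186 173 127 147 159 160 159 160 163]
near 309 [181 182 183 184 185 174 130 138 159 164 166 170 172]
near 312 [181 183 184 184 184 176 142 136 165 170 173 177 177]
```

Emit:
{"op": "carry_out", "data": {"rows": [[0,0,0,-0.006,-0.025,0,1],[0,0,0,-0.012,-0.05,0,1],[0,0,0,-0.018,-0.075,0,1],[0,0,0,-0.023,-0.1,0,1],[0,0,0,-0.023,-0.115,0,1]]}}

```text
t: 4.25
tool_pos: [0.4847, -0.0439, 0.0189]
tool_rot: [3.137, -0.128, 0.002]
contact_force: [-0.5, -5.7, 6.0]
opening: 0.0035
grip_force: 41.8
```

Emit:
{"op": "carry_out", "data": {"rows": [[0,0,0,0,-0.005,0,1],[0,0,0,0,-0.01,0,1],[0,0,0,0,-0.012,0,1],[0,0,0,0,-0.012,0,1]]}}

```text
t: 4.65
tool_pos: [0.485, -0.0407, 0.0189]
tool_rot: [3.137, -0.128, 0.002]
contact_force: [-0.4, -6.1, 5.5]
opening: 0.0031
grip_force: 41.8
```

Emit:
{"op": "carry_out", "data": {"rows": [[0,0,0,0,-0.005,0,1],[0,0,0,0,-0.01,0,1],[0,0,0,0,-0.01,0,1]]}}

```text
t: 4.95
tool_pos: [0.4853, -0.0377, 0.0189]
tool_rot: [3.137, -0.128, 0.002]
contact_force: [-1.1, -5.1, 6.3]
opening: 0.003
grip_force: 41.8
```

Emit:
{"op": "carry_out", "data": {"rows": [[0,0,0,0,-0.003,0,1],[0,0,0,0,-0.006,0,1],[0,0,0,0,-0.006,0,1]]}}

```text
t: 5.25
tool_pos: [0.4854, -0.036, 0.0189]
tool_rot: [3.137, -0.128, 0.002]
contact_force: [-0.1, -5.9, 5.4]
opening: 0.0033
grip_force: 41.8
```

Emit:
{"op": "carry_out", "data": {"rows": [[0,0,0,0,-0.003,0,1],[0,0,0,0,-0.006,0,1],[0,0,0,0,-0.006,0,1]]}}

```text
t: 5.55
tool_pos: [0.4855, -0.0357, 0.0189]
tool_rot: [3.134, -0.127, 0.001]
contact_force: [-1.5, -13.0, 6.0]
opening: 0.0031
grip_force: 41.7
```

Emit:
{"op": "carry_out", "data": {"rows": [[0,0,0,0,-0.003,0,1],[0,0,0,0,-0.003,0,1],[0,0,0,0,0.004,0,0.4],[0,0,0,0,0.004,0,0.4],[0,0,0,0,0.004,0,0.4]]}}

```text
t: 6.05
tool_pos: [0.4839, -0.0348, 0.0175]
tool_rot: [3.138, -0.127, -0.004]
contact_force: [-2.5, -6.0, 0.6]
opening: 0.0258
grip_force: 0.0
```

Emit:
{"op": "carry_out", "data": {"rows": [[0,0,0,0,0,0,0.4],[0,0,0,0,0,-0.04,0.4],[0,0,0,0,0,-0.12,0.4],[0,0,0,0,0,-0.25,0.4],[0,0,0,0,0,-0.4,0.4]]}}

```text
t: 6.55
tool_pos: [0.4821, -0.0342, 0.136]
tool_rot: [-3.138, 0.128, 0.012]
contact_force: [1.6, -1.0, 0.7]
opening: 0.0256
grip_force: 0.0
```

```bash
python3 - <<'E'
from station import get_obs
o=get_obs();print(o['tool_pos'],o['q'])
E
```

```text
[ 0.48214574 -0.03419012  0.13598756] [-2.24522319e-01 -2.10920095e-01  2.02441938e+00 -6.86907963e-04
  1.33560135e+00  1.42788718e+00]
```

```bash
python3 go.py .482 -.055 .33 -4.75;  python3 go.py .5473 .2065 .33 -4.75
```

```text
[-1.000e-04  2.400e-03  5.000e-04  3.000e-04  6.890e-02 -6.468e-01]
[-1.000e-04  2.400e-03  5.000e-04  1.463e-01 -8.176e-01 -6.475e-01]
```

Emit:
{"op": "carry_out", "data": {"rows": [[0,0,0,0,0.07,-0.15,0.4],[0,0,0,0,0.07,-0.3,0.4],[0,0,0,0,0.07,-0.45,0.2],[0,0,0,0,0.07,-0.6,0],[0,0,0,0,0.07,-0.65,-0.2]]}}

```text
t: 7.05
tool_pos: [0.4846, -0.0551, 0.3384]
tool_rot: [3.139, -0.126, 0.011]
contact_force: [0.8, 1.1, -0.6]
opening: 0.0512
grip_force: 0.0
```

Emit:
{"op": "carry_out", "data": {"rows": [[0,0,0,0.146,-0.887,0,-0.2],[0,0,0,0.146,-0.887,0,-0.2],[0,0,0,0.146,-0.887,0,-0.2],[0,0,0,0.146,-0.887,0,-0.2],[0,0,0,0.146,-0.887,0,-0.2]]}}

```text
t: 7.55
tool_pos: [0.5431, 0.1896, 0.3312]
tool_rot: [-3.139, 0.126, 0.005]
contact_force: [-0.2, -0.4, 0.2]
opening: 0.0519
grip_force: 0.0
```

Emit:
{"op": "carry_out", "data": {"rows": [[0,0,0,0,-0.1,0,-0.2],[0,0,0,0,-0.1,0,-0.2]]}}

```text
t: 7.75
tool_pos: [0.5451, 0.2207, 0.3304]
tool_rot: [-3.139, 0.119, 0.008]
contact_force: [-0.2, -0.2, 0.3]
opening: 0.0513
grip_force: 0.0
```

```bash
python3 go.py .5473 .2065 .20 -4.75; python3 - <<'E'
from h import *
d=snap('top','top3.png');s=snap('scene','scene3.png')
a=cv2.resize(d['img'][190:300,210:350],None,fx=2.8,fy=2.8,interpolation=2)
b=cv2.resize(s['img'][190:300,230:370],None,fx=2.8,fy=2.8,interpolation=2)
cv2.imwrite('pics/c3.png',np.hstack([a,b]))
E
```

```text
[-0.      0.0016  0.0023  0.0131  0.0469  0.4344]
```

View pics/c3.png

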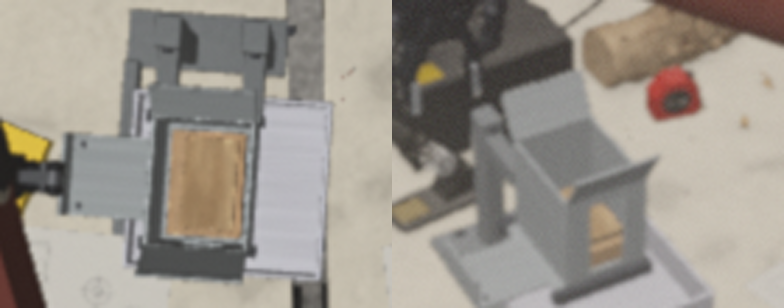

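The tray stands against the bar. In the left panel its -y edge runs (331,102)–(320,278) and its near edge is at about (130,268)–(320,278). I'll compute its pose, then lower onto the lip.

```bash
python3 go.py .5473 .2065 .108 -4.75; python3 - <<'E'
from h import *
np.set_printoptions(precision=4,suppress=True)
D=load('top3');ex=np.array([.9966,-.0819]);O=np.array([.5362,.071])
P=plane(D,np.array([(332,101),(320,279),(262,275),(275,98),(128,264)])/2.8+[209.7,189.7],.045)[:,:2]-O
print(np.c_[P@ex,P@[.0819,.9966]])
E
```

```text
[3.000e-04 1.100e-03 1.100e-03 1.150e-02 3.560e-02 7.441e-01]
[[ 0.0901 -0.1132]
 [-0.0896 -0.1127]
 [-0.0895 -0.0543]
 [ 0.0894 -0.0555]
 [-0.0873  0.0811]]
```

Emit:
{"op": "carry_out", "data": {"rows": [[0,0.0016,0.002,0.013,0.047,0.1,-0.2],[0,0.0016,0.002,0.013,0.047,0.25,-0.2],[0,0.0016,0.002,0.013,0.047,0.4,-0.2],[0,0.0016,0.002,0.013,0.047,0.43,-0.2],[0,0.0016,0.002,0.013,0.047,0.43,-0.2]]}}

```text
t: 8.35
tool_pos: [0.5477, 0.2013, 0.2021]
tool_rot: [3.137, -0.14, 0.001]
contact_force: [0.4, 0.2, 0.9]
opening: 0.0514
grip_force: 0.0
```

Emit:
{"op": "carry_out", "data": {"rows": [[0,0,0,0,-0.017,0.08,-0.2],[0,0,0,0,-0.017,0.16,-0.2],[0,0,0,0,-0.017,0.24,-0.2],[0,0,0,0,-0.017,0.31,-0.2],[0,0,0,0,-0.017,0.31,-0.2]]}}

```text
t: 8.85
tool_pos: [0.5498, 0.2072, 0.1112]
tool_rot: [3.138, -0.138, 0.006]
contact_force: [-0.2, -0.3, -0.2]
opening: 0.051
grip_force: 0.0
```

Emit:
{"op": "carry_out", "data": {"rows": [[0,0,0,0,0,0,1],[0,0,0,0,0,0,1],[0,0,0,0,0,0,1],[0,0,0,0,0,0,1],[0,0,0,0,0,0,1]]}}

```text
t: 9.35
tool_pos: [0.5516, 0.2081, 0.1139]
tool_rot: [-3.137, 0.137, -0.014]
contact_force: [0.4, 1.5, 6.0]
opening: 0.0042
grip_force: 43.4
```

Emit:
{"op": "carry_out", "data": {"rows": [[0,0,0,0,0,0,1],[0,0,0,0,0,0,1]]}}

```text
t: 9.55
tool_pos: [0.5516, 0.208, 0.1139]
tool_rot: [-3.138, 0.137, -0.014]
contact_force: [-0.8, 0.9, 6.4]
opening: 0.0037
grip_force: 43.4
```

Emit:
{"op": "carry_out", "data": {"rows": [[0,0,0,0,-0.04,0,1],[0,0,0,0,-0.09,0,1],[0,0,0,0,-0.15,0,1],[0,0,0,0,-0.2,0,1],[0,0,0,0,-0.24,0,1]]}}

```text
t: 10.05
tool_pos: [0.5576, 0.2792, 0.1139]
tool_rot: [3.137, -0.137, 0.012]
contact_force: [-2.1, -3.2, 7.9]
opening: 0.0042
grip_force: 43.6
```

Emit:
{"op": "carry_out", "data": {"rows": [[0,0,0,0,-0.015,0,1],[0,0,0,0,-0.025,0,1],[0,0,0,0,-0.03,0,1],[0,0,0,0,-0.03,0,1]]}}

```text
t: 10.45
tool_pos: [0.5584, 0.2886, 0.1139]
tool_rot: [-3.138, 0.137, -0.013]
contact_force: [-0.2, -0.3, 5.6]
opening: 0.0037
grip_force: 43.5
```

Emit:
{"op": "carry_out", "data": {"rows": [[0,0,0,0,-0.006,0,1],[0,0,0,0,-0.012,0,1],[0,0,0,0,-0.012,0,1]]}}

```text
t: 10.75
tool_pos: [0.5587, 0.2918, 0.1139]
tool_rot: [3.138, -0.137, 0.012]
contact_force: [-2.0, -2.4, 7.7]
opening: 0.0039
grip_force: 43.5
```

Emit:
{"op": "carry_out", "data": {"rows": [[0,0,0,0,-0.006,0,1],[0,0,0,0,-0.01,0,1],[0,0,0,0,-0.01,0,1]]}}

```text
t: 11.05
tool_pos: [0.5586, 0.2919, 0.1138]
tool_rot: [3.132, -0.137, 0.01]
contact_force: [-3.8, -11.6, 11.1]
opening: 0.004
grip_force: 44.0
```

Emit:
{"op": "carry_out", "data": {"rows": [[0,0,0,0,-0.005,0,1],[0,0,0,0,-0.01,0,1],[0,0,0,0,-0.01,0,1]]}}

```text
t: 11.35
tool_pos: [0.5586, 0.2919, 0.1138]
tool_rot: [3.125, -0.138, 0.007]
contact_force: [-5.9, -21.7, 14.5]
opening: 0.0043
grip_force: 44.6
```

The gate is at its end stop: the force climbs with no further travel. Now to see whether the wood has dropped.

```bash
python3 - <<'E'
from h import *
d=snap('top','top4.png');s=snap('scene','scene4.png')
a=cv2.resize(d['img'][190:300,210:350],None,fx=2.8,fy=2.8,interpolation=2)
b=cv2.resize(s['img'][210:320,240:380],None,fx=2.8,fy=2.8,interpolation=2)
cv2.imwrite('pics/c4.png',np.hstack([a,b]))
E
```

```text
(no output)
```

View pics/c4.png

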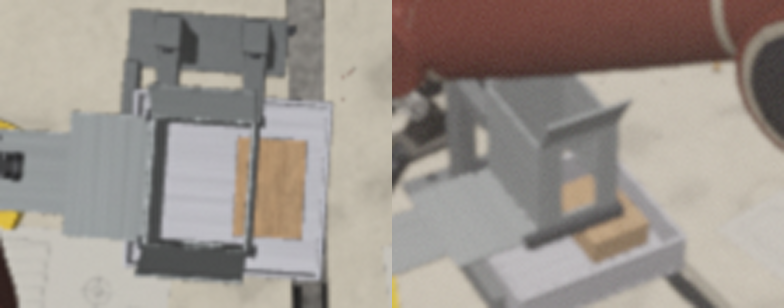

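The block lies in the tray at about (270,190) in the left panel. In the right panel there is a wood patch in the chute window at (577,190), which may be the offcut. I need a closer look before shutting.

```bash
python3 - <<'E'
from h import *
d=load('top4');s=load('scene4')
a=cv2.resize(d['img'][225:285,275:335],None,fx=6.6,fy=6.6,interpolation=2)
b=cv2.resize(s['img'][255:315,415-0-0:475] if 0 else s['img'][260:320,290:350],None,fx=6.6,fy=6.6,interpolation=2)
f=lambda i:np.clip(cv2.convertScaleAbs(i,alpha=1.3,beta=-20),0,255)
cv2.imwrite('pics/c5.png',f(np.hstack([a,b])))
E
```

```text
(no output)
```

View pics/c5.png

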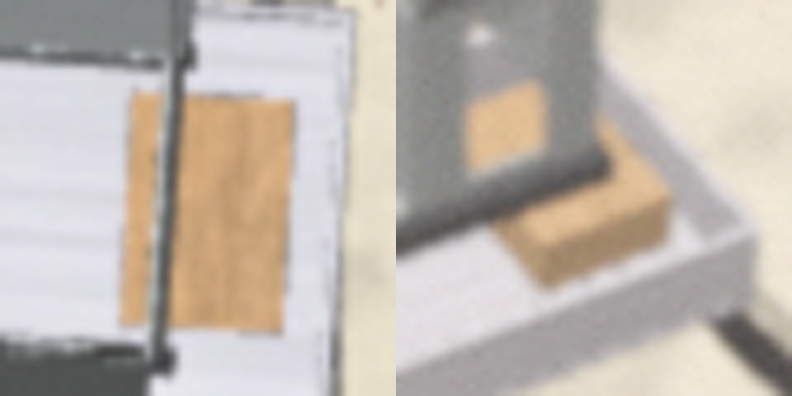

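```bash
python3 - <<'E'
from h import *
np.set_printoptions(precision=4,suppress=True)
d=load('top4');s=load('scene4')
L=lambda p:np.array(p)/6.6+[274.6,224.6]
Rr=lambda p:(np.array(p)-[396,0])/6.6+[289.6,259.6]
print('top corners',tri(d,L([(122,328),(283,333)]),s,Rr([(547,238),(670,193)])))
q=plane(d,L([(122,328),(283,333),(295,100),(132,95)]),.036);print(q,np.linalg.norm(np.diff(q,axis=0),axis=1))
print('bottom if z=.004', (proj(s,q*[1,1,0]+[0,0,.004])-[289.6,259.6])*6.6+[396,0],'top',(proj(s,q)-[289.6,259.6])*6.6+[396,0])
h=cv2.cvtColor(d['img'],cv2.COLOR_BGR2HSV)
print(d['img'][238:278:3,293:322:2].sum(2)//3)
E
```

```text
top corners [[ 0.4819  0.0532  0.0437  0.0019]
 [ 0.4791 -0.0146  0.039   0.0044]]
[[ 0.481   0.0529  0.036 ]
 [ 0.4777 -0.0163  0.036 ]
 [ 0.5779 -0.0231  0.036 ]
 [ 0.5812  0.0471  0.036 ]] [0.0693 0.1004 0.0703]
bottom if z=.004 [[549.6438 302.8   ]
 [677.1253 249.2985]
 [567.0552 124.0881]
 [440.5786 174.4523]] top [[550.5923 251.4854]
 [679.4257 198.2344]
 [568.135   73.5609]
 [440.3473 123.6472]]
[[184 165 181 160  92 166 179 178 178 182 182 188 190 189 190]
 [179 151 144 149  95 137 141 143 144 139 147 148 146 146 189]
 [180 147 146 151  90 139 141 144 141 136 144 145 144 145 186]
 [177 143 144 146  86 139 142 146 144 135 145 143 147 159 186]
 [179 141 142 140  89 142 143 144 136 132 140 149 147 161 187]
 [183 146 145 138  95 147 145 141 133 136 144 148 145 179 185]
 [179 147 148 138 100 141 140 139 131 138 146 141 138 177 185]
 [169 144 153 120 108 141 138 144 134 135 136 137 135 177 185]
 [161 146 136  98 122 139 139 143 137 140 139 142 135 178 185]
 [157 145 143  94 133 141 139 140 138 141 145 140 141 181 187]
 [155 144 142  93 141 142 138 140 136 140 145 142 145 181 187]
 [163 145 144  91 140 143 134 135 137 139 145 146 158 187 188]
 [163 160 160  92 145 151 152 152 154 149 149 144 148 191 189]
 [ 96 109 137  86 157 188 187 187 186 185 185 185 184 184 185]]
```

```bash
python3 - <<'E'
from h import *
np.set_printoptions(precision=2,suppress=True)
s=load('scene4');O=np.array([.5362,.071]);ex=np.array([.9966,-.0819]);ey=np.array([.0819,.9966])
W=lambda u,v,z:[*(O+u*ex+v*ey),z]
P=[W(-.09,-.113,.045),W(-.09,.087,.045),W(-.09,-.113,0),W(.09,-.113,.045),W(-.063,-.05,.102),W(-.063,-.05,.086),W(-.069,-.05,.094),W(-.06,-.0465,.21)]
print((proj(s,P)-[289.6,259.6])*6.6+[396,0])
d=load('top4');q=plane(d,np.array([(122,328),(283,333),(295,100),(132,95)])/6.6+[274.6,224.6],.045)
for dz in(0,-.032,-.041): print(dz,(proj(s,q+[0,0,dz])-[289.6,259.6])*6.6+[396,0])
# vertical profile of the block's near edge face
g=s['img'];print([(r,g[r,313:330:3].tolist()) for r in range(290,312,1)] if 0 else g[290:312,314:330:3].sum(2)//3)
E
```

```text
[[764.49 219.33]
 [372.11 371.23]
 [759.94 291.43]
 [567.14  -3.63]
 [617.19 134.65]
 [616.34 161.62]
 [623.61 156.13]
 [612.56 -56.93]]
0 [[551.39 235.96]
 [679.74 183.16]
 [568.83  59.46]
 [441.52 109.14]]
-0.032 [[550.44 287.59]
 [677.43 234.53]
 [567.74 110.28]
 [441.74 160.25]]
-0.041 [[550.17 301.91]
 [676.79 248.78]
 [567.44 124.39]
 [441.8  174.43]]
[[126 153 156 159 155 140]
 [152 162 155 155 145 126]
 [160 163 156 143 131 120]
 [160 161 149 131 118 119]
 [155 151 132 122 119 118]
 [152 136 120 120 119 120]
 [140 122 117 118 119 128]
 [125 118 117 119 126 150]
 [118 118 118 124 149 171]
 [115 122 122 136 175 181]
 [118 120 138 159 183 175]
 [122 131 165 176 178 157]
 [130 157 179 179 160 141]
 [150 177 181 163 142 140]
 [170 183 165 145 141 143]
 [181 169 146 139 142 140]
 [171 151 139 140 139 139]
 [151 141 139 140 137 139]
 [139 140 141 137 137 140]
 [138 142 136 138 139 145]
 [141 139 141 141 142 155]
 [141 141 135 143 147 163]]
```

Both pieces have dropped. The block's top stands at about 45–50 mm, a thickness of 9 mm more than it would have directly on the tray floor, so the offcut lies under it. The chute is empty and the gate's path is clear, so I'm pushing it shut.

Emit:
{"op": "carry_out", "data": {"rows": [[0,0,0,0,0.04,0,1],[0,0,0,0,0.09,0,1],[0,0,0,0,0.15,0,1],[0,0,0,0,0.2,0,1],[0,0,0,0,0.25,0,1]]}}

```text
t: 11.95
tool_pos: [0.5529, 0.2238, 0.1139]
tool_rot: [-3.136, 0.137, -0.015]
contact_force: [0.6, 2.4, 4.9]
opening: 0.0038
grip_force: 43.3
```

Emit:
{"op": "carry_out", "data": {"rows": [[0,0,0,0,0.015,0,1],[0,0,0,0,0.03,0,1],[0,0,0,0,0.045,0,1],[0,0,0,0,0.055,0,1],[0,0,0,0,0.055,0,1]]}}

```text
t: 12.45
tool_pos: [0.5515, 0.207, 0.1139]
tool_rot: [-3.137, 0.138, -0.014]
contact_force: [0.6, 0.2, 5.4]
opening: 0.0041
grip_force: 43.4
```

Emit:
{"op": "carry_out", "data": {"rows": [[0,0,0,0,0.006,0,1],[0,0,0,0,0.012,0,1],[0,0,0,0,0.012,0,1]]}}

```text
t: 12.75
tool_pos: [0.5512, 0.2038, 0.1139]
tool_rot: [-3.137, 0.137, -0.014]
contact_force: [-1.0, 2.1, 6.5]
opening: 0.004
grip_force: 43.4
```

Emit:
{"op": "carry_out", "data": {"rows": [[0,0,0,0,0.006,0,1],[0,0,0,0,0.012,0,1],[0,0,0,0,0.012,0,1]]}}

```text
t: 13.05
tool_pos: [0.5509, 0.2002, 0.1139]
tool_rot: [-3.137, 0.137, -0.014]
contact_force: [-0.1, 1.4, 6.7]
opening: 0.0038
grip_force: 43.4
```

Emit:
{"op": "carry_out", "data": {"rows": [[0,0,0,0,0.005,0,1],[0,0,0,0,0.01,0,1],[0,0,0,0,0.01,0,1]]}}

```text
t: 13.35
tool_pos: [0.5509, 0.2, 0.1139]
tool_rot: [-3.13, 0.137, -0.016]
contact_force: [1.1, 12.1, 2.7]
opening: 0.0039
grip_force: 43.0
```

Emit:
{"op": "carry_out", "data": {"rows": [[0,0,0,0,0.004,0,1],[0,0,0,0,0.004,0,-0.2],[0,0,0,0,0.004,0,-0.2],[0,0,0,0,0.004,0,-0.2],[0,0,0,0,0.004,0,-0.2]]}}

```text
t: 13.85
tool_pos: [0.5487, 0.1949, 0.111]
tool_rot: [3.138, -0.138, 0.007]
contact_force: [0.3, -0.1, 0.1]
opening: 0.0511
grip_force: 0.0
```

Emit:
{"op": "carry_out", "data": {"rows": [[0,0,0,0,0,0,-0.2],[0,0,0,0,0,-0.05,-0.2],[0,0,0,0,0,-0.15,-0.2],[0,0,0,0,0,-0.3,-0.2],[0,0,0,0,0,-0.45,-0.2]]}}

```text
t: 14.35
tool_pos: [0.5478, 0.1951, 0.2483]
tool_rot: [3.138, -0.138, 0.007]
contact_force: [1.1, -0.0, 0.0]
opening: 0.051
grip_force: 0.0
```

Emit:
{"op": "carry_out", "data": {"rows": [[0,0,0,0,-0.1,-0.15,-0.2],[0,0,0,0,-0.25,-0.3,-0.2],[0,0,0,0,-0.4,-0.3,-0.2],[0,0,0,0,-0.4,-0.3,-0.2],[0,0,0,0,-0.4,-0.3,-0.2]]}}

```text
t: 14.85
tool_pos: [0.5583, 0.3162, 0.3376]
tool_rot: [-3.139, 0.134, -0.01]
contact_force: [-0.1, -0.0, 0.2]
opening: 0.0512
grip_force: 0.0
```

```bash
python3 - <<'E'
from h import *
d=snap('top','top6.png');s=snap('scene','scene6.png')
a=cv2.resize(d['img'][190:300,210:350],None,fx=2.8,fy=2.8,interpolation=2)
b=cv2.resize(s['img'][210:320,240:380],None,fx=2.8,fy=2.8,interpolation=2)
cv2.imwrite('pics/c6.png',np.hstack([a,b]))
# bystanders: difference from start
T=load('top0')['img']
for n,(r,c) in dict(tape=(171,387),bits=(207,190),sander=(305,470)).items():
    print(n,cv2.absdiff(T,d['img'])[r-20:r+20,c-25:c+25].mean())
E
```

```text
tape 11.439833333333333
bits 10.6725
sander 10.468
```

View pics/c6.png

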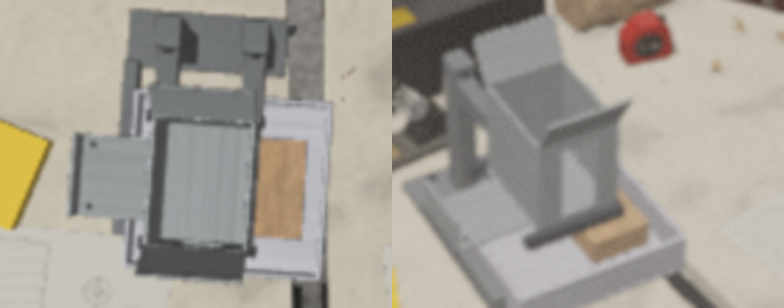

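The gate is shut: its lip is at column 75, and it was at about 64 before. The chute is empty, the wood is in the tray at (282,188), the tray hasn't moved, and the bystanders are undisturbed.

```bash
python3 -c "from station import finish_job; print(finish_job())"
```

```text
the job is handed in; nothing more can be done
None
```

The job is handed in: the tray is square and centred against the stop bar, the gate was drawn to its end stop and pushed fully shut, and the chute is empty; the block is visible in the tray, while the offcut is out of sight and judged from the block's height to lie under it.

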